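# Close up the beans and start the grinder

### The arm

A 6-joint arm with a two-finger parallel gripper is mounted at the origin on the work surface. World frame = base frame: x ahead of the robot, y to its left, z up, the work surface at z = 0. Lengths are in m, angles in rad, forces in N, time in s.
With the tool pointing down it reaches from about 0.425 to 0.95 m from the base axis. Payload 3.5 kg.
Tool frame: the origin (TCP) lies on the centre line of the jaws, within the pads' length; the fingertips stand 11 mm ahead of it and the grasp point (between the pads) lies 8 mm behind it (finger_overhang is the distance from the TCP to the fingertips, in m); z points along the fingers, y is the direction in which the jaws open and shut (so a half turn about z gives the same grasp; the last joint's range is limited). The gripper opens to 85 mm and grips with 20 to 120 N. Pads are 22 mm wide; open, the fingers measure 114 mm over their backs; the gripper's body (76 mm by 85 mm) begins 54 mm behind the grasp point. The pads swing forward as they close: fully open they stand 13 mm farther back than shut.
Start: joints at [-1.414, 0.286, 1.577, -0, 1.279, -0.15], TCP at [0.204, -0.643, 0.242] pointing down, gripper open.
Joint ranges: [-2.77, 2.77], [-0.9, 2.22], [0.21, 2.48], [-1.53, 4.67], [0.24, 2.81], [-2.84, 2.84]. Speed limits (rad/s): [2.79, 2.79, 3.14, 3.14, 3.14, 3.14].

### API

Orientations are given as [roll, pitch, yaw] about the fixed x, y, z axes, in that order (R = Rz(yaw) Ry(pitch) Rx(roll)).
In Python, from cell import observe, capture, job_done, trace, mark_of, finger_overhang gives the robot as it stands. The module is installed in compiled form; this text tells all that it offers.
- The arm moves only by the tool send_rows, never from a script. Its argument "increments" is a list of rows, each a list of 7 numbers: the turn, a rotation vector about the world's x, y, z in rad, then the shift along the world's x, y, z in cm, then the closure in counts, from 0 (fully open) to 255 (shut). In form: [[rx, ry, rz, dx, dy, dz, hand], ...]. A call has 1 to 10 rows; each row shifts and turns the commanded pose from where the row before left it; what a row does not reach is not made up. A row lasts 1/12 s, in which the tool goes at most 41.7 mm and 7.16 degrees, less where a joint would pass 70% of its speed; a pose out of reach is approached as far as the arm can. A call with a gripper value outside its range is refused whole. The fingers move at their own pace and stop on an object; "force" is the grip in N (left out, the last holds). Time passes only in rows, so rows that do not move let the fingers close. It gives the time, the measured TCP pose, the force and the opening at its end, in the units of the state.
- observe(): the state, without advancing time (a new reading comes with each control period).
- capture(name): name is "scene" or "top"; returns a dict with "image" (420x560x3 uint8, red, green, blue), "z_map" (420x560 float32, m along the optical axis (not along the pixel's ray), 0 where there is no reading), "fx", "fy", "cx", "cy" (pixels), "k1" (the pictures are not rectified: a ray, as slopes to the right and down, at radius r is drawn at 1 + k1 r^2 times it, then the intrinsics apply), "eye" and "orientation" of the camera in the world. Camera axes: x right, y down, z forward; pixel columns grow to the right and rows downward; lengths in m; the calibration is good to about 2 mm. A picture is of the moment at which its call begins.
- job_done(): hands the job in, once; it reports no verdict.
Trained networks look in a picture, given as the dict that the camera call returned (one of the last four; its "shot" number tells which), for a name from the list of things; names that differ only in an ending like _2 or _b are one class to them, and where a whole thing is asked for, a point or a joint stands for the part that bears it (a point fixed in the world has none). Each returns a list of dicts, best first, with "conf" (0 to 1); they miss things now and then, are a little off and sometimes report something else, mostly with a low value. They report only what shows in the picture. A call takes as long as a camera call. They do not tell look-alikes from the thing itself.
- trace(label, picture): "mask" (420x560 bool, what is visible of it) and "location" ([column, row] in pixels, amid what is visible of it).
- mark_of(label, picture): "location" ([column, row] in pixels: a listed point, or the origin of a listed thing).
The state is a dict: "t": time; "joint_pos": joint angles; "joint_vel": joint speeds; "joint_efforts": joint torques, N m; "position": TCP position; "eef_rot": TCP orientation; "force": force on the tool from outside, world axes, zero at the start; "moment": the same for the moment, N m; "finger_gap": finger opening in m.
Only numpy, scipy, OpenCV 4.12 (cv2) and the standard library are available. Lean on these libraries where they do the work, as an engineer would, in place of code of your own. Each camera call takes 0.05 s, during which the arm holds its last target. There are 200 camera calls.

### The job

The hopper has just been filled: with the fingertips push the canister's flip-top lid fully shut and push the grinder's drawer fully home, in either order. Once both are shut, press the grinder's start button right down and let it come back up. Only touch and push: do not lift, tip or shove the canister from its place, and leave the other things on the sideboard alone.

Things in the scene. Friction and masses are not known exactly. Their poses are not given: they have to be found in the camera images.
- canister: Loose upright round aluminium bean canister, about 0.9 kg, 104 mm across and 120 mm tall, open at the top under its raised lid. Origin: centre of its underside; z up; its +x points to the side that carries the lid's hinge, so its yaw tells which way the lid opens. It may stand left or right of the middle, with the grinder on the other side.
- canister_lid (a joint): Angle of the canister's lid: 0 = shut flat on the rim, about 1.57 = standing upright on the hinge side, at most 1.9; starts between 1.1 and 1.7. The lid is a flat aluminium disc 108 mm across and 8 mm thick with a 22 mm wide tab at its free edge. Its hinge is stiff (about 0.05 N m of friction, about 1 N at the free edge): it stays at whatever angle it is left, does not fall shut, and must be pushed all the way down.
- lid_hinge (a point): Point on the lid's hinge axis, 60 mm to the canister's +x and 121 mm above its underside; axes as the canister's; the hinge runs along the canister's y. The shut lid reaches from here 126 mm towards the canister's -x (disc centre 60 mm from the hinge, disc edge 114 mm); its underside is at this height and its top 8 mm higher.
- lid_tab (a point): End of the small tab at the lid's free edge, 126 mm from the hinge axis, moves with the lid; its z axis points out of the lid's outer face (up when shut).
- grinder: Fixed electric burr grinder, 300 mm tall. A low base 140 mm wide, 220 mm deep and 85 mm tall holds the drawer in its front; a round column 100 mm across with a clear hopper (120 mm across at its lid) stands on the rear of the base, its axis 167 mm behind the front, leaving a free ledge about 105 mm deep in front of it. Origin: on the table surface under the middle of the base's front edge; +x points from the front to the back, z up.
- grinder_drawer (a joint): How far the grinder's drawer stands out, in m: 0 = fully home (front panel flush), 0.085 = fully out; starts 0.03 to 0.07. It slides along the grinder's x with about 2 N of friction and stays where it is left.
- drawer_knob (a point): Centre of the front face of the round knob (24 mm across, its face 20 mm in front of the panel) in the middle of the drawer's front, 45 mm above the table; moves with the drawer. The panel is 112 mm wide and runs from 12 to 72 mm above the table. Axes as the grinder's.
- start_button (a joint): Travel of the grinder's round start button, in m: 0 = up, 0.006 = right down (about 4 N). It springs back when let go.
- start_button_top (a point): Middle of the top of the start button, a steel button 26 mm across in a black housing on the ledge, 42 mm behind the base's front edge; pressed straight down.
- tray: Bystander: bamboo tray 150 by 240 by 20 mm lying in front of the robot. Origin: centre of its underside.
- cup_a: Bystander: white espresso cup on the tray, 64 mm across the rim, 55 mm tall. Origin: centre of its underside.
- cup_b: Bystander: the same kind of cup, standing on the sideboard between canister and grinder. Origin: centre of its underside.
- spoon: Bystander: steel spoon 130 mm long on the tray. Origin: middle of its underside.
- milk_jug: Bystander: stainless steel milk jug, 92 mm across, 105 mm tall, on the left side. Origin: centre of its underside.
- plunger_jug: Bystander: empty glass plunger jug with a closed steel top, 96 mm across, 203 mm tall, behind that cup in the middle. Origin: centre of its underside.
- sugar_jar: Bystander: white ceramic sugar jar with a wooden cap, 76 mm across, 110 mm tall, on the right side. Origin: centre of its underside.
Things that resemble listed ones, but are neither listed nor needed, are in the scene too. Leave any turquoise look-alike of the canister alone.

How it is judged:
By the outcome, as a careful person would: the job done as asked, in the order asked, and still so for the second after the job is handed in, with the robot touching nothing.
It also fails if it takes over 64 s, if anything falls off the work surface, if the arm or the gripper's body presses on something with over 40 N, if the wrist force passes 120 N, or if a joint passes its speed limit or range.

## Working session

There is one attempt and no reset: what is moved stays moved. The work goes in short steps, Python scripts to look and compute and a tool call to move; the robot and the scene stay as the last step left them, time stands still between calls to the robot, and variables do not carry over. Pictures are saved under pics/ and viewed, about 8 in all and at most 12, crops included, and the job is handed in when it is done.

Besides the shell and the picture viewer there is one more tool, called as name(argument=value, ...) on one line, values as JSON. send_rows: Moves the arm, as the interface text tells. Its arguments: {"type":"object","properties":{"increments":{"type":"array","items":{"type":"array","items":{"type":"number"}}},"force":{"type":"number"}},"required":["increments"]}

```bash
mkdir -p pics
cat > h.py <<'E'
import numpy as np, cv2
from cell import *
from scipy.spatial.transform import Rotation as R
def Rm(c):
    o=np.array(c["orientation"],float)
    return o if o.shape==(3,3) else R.from_euler('xyz',o).as_matrix()
def ray(c,u,v):
    K=np.array([[c["fx"],0,c["cx"]],[0,c["fy"],c["cy"]],[0,0,1.]])
    p=cv2.undistortPoints(np.array([[[u,v]]],float),K,np.array([c["k1"],0,0,0.]))[0,0]
    return np.array([p[0],p[1],1.])
def at_depth(c,u,v,z=None):
    if z is None:
        w=c["z_map"][max(0,int(v)-1):int(v)+2,max(0,int(u)-1):int(u)+2]; w=w[w>0]
        if len(w)==0: return None
        z=np.median(w)
    return np.array(c["eye"])+Rm(c)@(ray(c,u,v)*z)
def at_height(c,u,v,h):
    d=Rm(c)@ray(c,u,v); e=np.array(c["eye"]); return e+d*(h-e[2])/d[2]
def cloud(c,mask=None):
    K=np.array([[c["fx"],0,c["cx"]],[0,c["fy"],c["cy"]],[0,0,1.]])
    m=c["z_map"]>0
    if mask is not None: m=m&mask
    v,u=np.nonzero(m)
    p=cv2.undistortPoints(np.stack([u,v],1)[:,None].astype(float),K,np.array([c["k1"],0,0,0.]))[:,0]
    z=c["z_map"][v,u]
    return np.array(c["eye"])+(np.c_[p,np.ones(len(p))]*z[:,None])@Rm(c).T
def save(c,n): cv2.imwrite(f"pics/{n}.png",c["image"][:,:,::-1])
E
python3 - <<'E'
from h import *
np.set_printoptions(precision=3,suppress=True)
s=observe(); print(s["position"],s["eef_rot"],finger_overhang)
for n in ["scene","top"]:
    c=capture(n); save(c,n+"0"); print(n,c["eye"],c["orientation"],c["fx"],c["k1"])
    for l in ["canister","lid_hinge","lid_tab","grinder","drawer_knob","start_button_top","cup_b","plunger_jug","milk_jug","sugar_jar"]:
        for m in mark_of(l,c)[:3]:
            u,v=m["location"]; print(l,round(m["conf"],2),np.round([u,v]),"depthpt",at_depth(c,u,v),
             "h0" ,at_height(c,u,v,{"lid_hinge":.121,"drawer_knob":.045,"start_button_top":.09}.get(l,0)))
E
cd pics; python3 -c "
import cv2,numpy as np
"
```

```text
[ 0.204 -0.643  0.241] [-3.139 -0.     0.307] 0.011
scene [0.204 0.696 0.92 ] [-2.386 -0.007 -2.689] 394.4767491528606 -0.05386263898223521
canister 0.96 [188. 249.] depthpt [0.711 0.214 0.066] h0 [0.75  0.176 0.   ]
canister 0.83 [190. 310.] depthpt [0.57  0.389 0.126] h0 [0.628 0.34  0.   ]
canister 0.78 [230. 275.] depthpt [0.555 0.246 0.086] h0 [0.592 0.199 0.   ]
lid_hinge 0.79 [338. 376.] depthpt [0.224 0.381 0.128] h0 [0.224 0.378 0.121]
lid_hinge 0.77 [272. 277.] depthpt [0.446 0.231 0.128] h0 [0.448 0.227 0.121]
lid_hinge 0.7 [171. 272.] depthpt [0.669 0.325 0.128] h0 [0.673 0.322 0.121]
lid_tab 0.79 [203. 210.] depthpt [0.642 0.202 0.242] h0 [0.799 0.025 0.   ]
lid_tab 0.78 [291. 321.] depthpt [0.359 0.312 0.124] h0 [0.383 0.253 0.   ]
lid_tab 0.74 [198. 313.] depthpt [0.571 0.369 0.083] h0 [0.607 0.337 0.   ]
grinder 0.65 [314. 188.] depthpt [ 0.499 -0.172  0.056] h0 [ 0.518 -0.227 -0.   ]
drawer_knob 0.68 [334. 188.] depthpt [ 0.445 -0.206  0.049] h0 [ 0.446 -0.21   0.045]
start_button_top 0.38 [231. 276.] depthpt [0.555 0.244 0.078] h0 [0.55  0.251 0.09 ]
start_button_to
[... 1369 characters left out ...]
pt [0.642 0.197 0.23 ] h0 [0.704 0.237 0.   ]
drawer_knob 0.96 [348. 243.] depthpt [ 0.454 -0.207  0.001] h0 [ 0.45  -0.201  0.045]
start_button_top 0.5 [360. 201.] depthpt [ 0.558 -0.232  0.109] h0 [ 0.562 -0.235  0.09 ]
cup_b 0.56 [259. 257.] depthpt [0.417 0.05  0.014] h0 [0.418 0.051 0.   ]
cup_b 0.3 [429. 224.] depthpt [ 0.49  -0.417  0.111] h0 [ 0.504 -0.45   0.   ]
plunger_jug 0.94 [275. 146.] depthpt [ 0.701 -0.     0.164] h0 [0.75  0.002 0.   ]
milk_jug 0.91 [130. 247.] depthpt [0.448 0.43  0.009] h0 [0.449 0.433 0.   ]
milk_jug 0.53 [353. 245.] depthpt [ 0.448 -0.223  0.004] h0 [ 0.448 -0.224  0.   ]
sugar_jar 0.8 [429. 227.] depthpt [ 0.483 -0.419  0.1  ] h0 [ 0.495 -0.45   0.   ]
```

View pics/scene0.png

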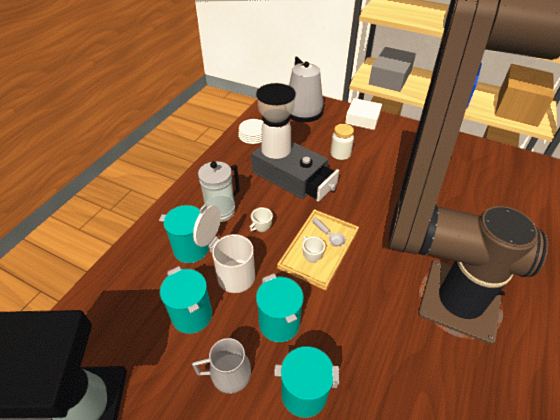

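View pics/top0.png

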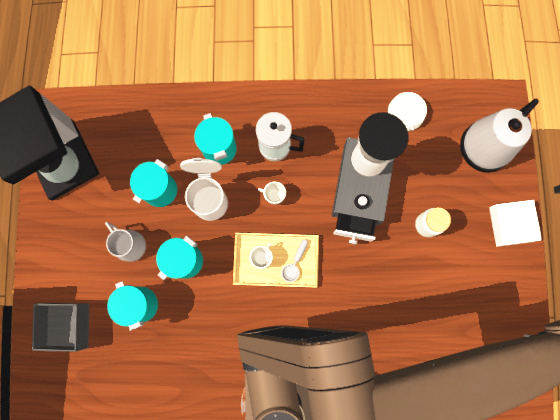

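The scene picture shows the white canister at about (235,262) with its lid raised at (207,227). Its hinge is on the far side, next to a turquoise look-alike at (188,235). The grinder is at (290,165) with its drawer out, knob around (330,185), button around (306,160). The top picture shows the same: canister (206,198), lid (201,166), button (362,201), knob (352,240). Next I'll measure from the point clouds.

Run:
```python
from h import *
np.set_printoptions(precision=3,suppress=True)
P=[]
for n in ["scene","top"]:
    c=capture(n); p=cloud(c); col=c["image"][c["z_map"]>0].astype(int)
    # canister + lid: non turquoise, around (0.59,0.19)
    turq=(col[:,1]-col[:,0]>50)
    near=(np.hypot(p[:,0]-.6,p[:,1]-.2)<.13)&~turq
    rim=p[near&(abs(p[:,2]-.118)<.008)&(p[:,0]<.62)]
    f=lambda q:np.hypot(rim[:,0]-q[0],rim[:,1]-q[1])-.051
    from scipy.optimize import least_squares
    q=least_squares(f,[.575,.19],loss='soft_l1',f_scale=.002).x; print(n,"rim",len(rim),q, np.median(abs(f(q))))
    lid=p[near&(p[:,2]>.14)]
    if len(lid)>30:
        o=np.median(lid,0); d=lid-o; k=np.ones(len(lid),bool)
        for _ in range(5):
            m=lid[k].mean(0); nrm=np.linalg.svd(lid[k]-m)[2][2]; k=abs((lid-m)@nrm)<.004
        print(" lid n",len(lid),k.sum(),"mean",m,"normal",nrm,"zmax",lid[k][:,2].max(),"top pt",lid[k][lid[k][:,2].argmax()], "min",lid[k].min(0),"max",lid[k].max(0))
    # grinder
    g=np.hypot(p[:,0]-.56,p[:,1]+.24)<.2
    base=p[g&(abs(p[:,2]-.085)<.004)]
    print(" base",len(base),cv2.minAreaRect((base[:,:2]*1000).astype(np.float32)), base.mean(0))
    b=p[(np.hypot(p[:,0]-.562,p[:,1]+.24)<.04)&(p[:,2]>.092)&(p[:,2]<.125)]
    print(" btn",len(b),b.mean(0),np.percentile(b[:,2],[50,90,98]))
    hi=b[b[:,2]>np.percentile(b[:,2],70)]; print("  hi",hi.mean(0),np.ptp(hi,0))
    pan=p[g&(p[:,0]<.53)&(p[:,2]>.06)&(p[:,2]<.079)&(p[:,1]<-.13)&(p[:,1]>-.33)]
    print(" panel",len(pan),cv2.minAreaRect((pan[:,:2]*1000).astype(np.float32)),pan.mean(0))
    col_=p[g&(p[:,2]>.10)]
    tr=p[turq&(abs(p[:,2]-.13)<.01)&(np.hypot(p[:,0]-.72,p[:,1]-.16)<.1)]; print(" turq",tr.mean(0),tr.min(0),tr.max(0))
```

```text
scene rim 228 [0.575 0.197] 0.0009910810900475853
 lid n 800 772 mean [0.64 0.2  0.19] normal [-0.998  0.016  0.066] zmax 0.24689950701419705 top pt [0.645 0.195 0.247] min [0.635 0.142 0.14 ] max [0.647 0.251 0.247]
 base 1150 ((610.9219360351562, -311.97412109375), (270.5893249511719, 222.44827270507812), 78.33454132080078) [ 0.596 -0.24   0.084]
 btn 97 [ 0.555 -0.231  0.099] [0.097 0.105 0.107]
  hi [ 0.557 -0.235  0.105] [0.022 0.023 0.005]
 panel 167 ((491.2269592285156, -223.58828735351562), (139.03121948242188, 59.425594329833984), 80.57449340820312) [ 0.483 -0.22   0.068]
 turq [0.748 0.176 0.127] [0.697 0.119 0.12 ] [0.799 0.226 0.131]
top rim 145 [0.578 0.195] 0.001553963921691097
 lid n 476 448 mean [0.643 0.194 0.196] normal [-0.997  0.009  0.072] zmax 0.25190577754204324 top pt [0.648 0.195 0.252] min [0.638 0.143 0.14 ] max [0.65  0.246 0.252]
 base 1965 ((588.9129638671875, -308.0843505859375), (268.5854797363281, 273.5438537597656), 78.40076446533203) [ 0.597 -0.244  0.086]
 btn 195 [ 0.56  -0.237  0.101] [0.101 0.109 0.112]
  hi [ 0.56  -0.236  0.108] [0.028 0.023 0.008]
 panel 220 ((483.6204833984375, -228.11642456054688), (127.30567169189453, 72.35057830810547), 79.11455535888672) [ 0.478 -0.222  0.07 ]
 turq [0.745 0.169 0.13 ] [0.694 0.115 0.12 ] [0.799 0.221 0.139]
```

```bash
cat > g.py <<'E'
from h import *
np.set_printoptions(precision=3,suppress=True)
for n in ["scene","top"]:
    c=capture(n); p=cloud(c)
    a=-.203; 
    base=p[(abs(p[:,2]-.085)<.003)&(np.hypot(p[:,0]-.59,p[:,1]+.24)<.14)&(p[:,1]<-.12)]
    # keep the largest dense blob
    im=np.zeros((400,400),np.uint8); ij=((base[:,:2]-[.4,-.45])*1000).astype(int); im[ij[:,0],ij[:,1]]=255
    im=cv2.morphologyEx(im,cv2.MORPH_CLOSE,np.ones((9,9)));im=cv2.morphologyEx(im,cv2.MORPH_OPEN,np.ones((15,15)))
    k=max(cv2.findContours(im,0,2)[0],key=cv2.contourArea)
    r=cv2.minAreaRect(k); print(n,"rect (y,x mm)",r,"corners x,y",cv2.boxPoints(r)[:,::-1]/1000+[.4,-.45])
    fr=p[(p[:,2]>.018)&(p[:,2]<.068)&(p[:,0]<.52)&(p[:,0]>.42)&(p[:,1]<-.12)&(p[:,1]>-.32)]
    for y0 in np.arange(-.30,-.13,.01):
        s=fr[abs(fr[:,1]-y0)<.005]
        if len(s): print("  front y %.2f n%d minx %.3f med %.3f"%(y0,len(s),s[:,0].min(),np.median(s[:,0])))
    # column from height .15-.2
    cl=p[(p[:,2]>.13)&(p[:,2]<.18)&(np.hypot(p[:,0]-.68,p[:,1]+.26)<.1)]
    from scipy.optimize import least_squares
    if len(cl)>20: print(" col",least_squares(lambda q:np.hypot(cl[:,0]-q[0],cl[:,1]-q[1])-.05,[.68,-.26],loss='soft_l1',f_scale=.003).x,len(cl))
    for m in mark_of("drawer_knob",c)[:2]: print(" knob",m["conf"],at_height(c,*m["location"],.045))
    for m in mark_of("start_button_top",c)[:2]: print(" btn",m["conf"],at_height(c,*m["location"],.107))
save(c,"t1"); i=c["image"][160:270,310:410]; cv2.imwrite("pics/crop1.png",cv2.resize(i[:,:,::-1],None,fx=5,fy=5))
E
python3 g.py
```

```text
scene rect (y,x mm) ((205.0486297607422, 203.60951232910156), (141.00608825683594, 180.7913818359375), 12.925999641418457) corners x,y [[ 0.676 -0.334]
 [ 0.5   -0.293]
 [ 0.531 -0.156]
 [ 0.707 -0.196]]
  front y -0.30 n1 minx 0.503 med 0.503
  front y -0.29 n10 minx 0.502 med 0.506
  front y -0.28 n53 minx 0.493 med 0.510
  front y -0.27 n81 minx 0.453 med 0.488
  front y -0.26 n14 minx 0.454 med 0.455
  front y -0.25 n21 minx 0.455 med 0.459
  front y -0.24 n13 minx 0.457 med 0.460
  front y -0.23 n8 minx 0.460 med 0.462
  front y -0.22 n27 minx 0.444 med 0.463
  front y -0.21 n36 minx 0.445 med 0.460
  front y -0.20 n27 minx 0.447 med 0.468
  front y -0.19 n19 minx 0.468 med 0.471
  front y -0.18 n35 minx 0.472 med 0.502
  front y -0.17 n107 minx 0.473 med 0.496
  front y -0.16 n23 minx 0.475 med 0.480
 col [ 0.681 -0.265] 383
 knob 0.81 [ 0.454 -0.228  0.045]
 btn 0.52 [ 0.564 -0.23   0.107]
top rect (y,x mm) ((200.60659790039062, 216.08998107910156), (141.68014526367188, 199.2606658935547), 11.560131072998047) corners x,y [[ 0.7   -0.339]
 [ 0.504 -0.299]
 [ 0.533 -0.16 ]
 [ 0.728 -0.2  ]]
  front y -0.30 n5 minx 0.505 med 0.505
  front y -0.29 n13 minx 0.505 med 0.507
  front y -0.28 n20 minx 0.494 med 0.507
  front y -0.27 n64 minx 0.456 med 0.489
  front y -0.26 n42 minx 0.458 med 0.488
  front y -0.25 n45 minx 0.460 med 0.492
  front y -0.24 n34 minx 0.461 med 0.490
  front y -0.23 n32 minx 0.464 med 0.499
  front y -0.22 n54 minx 0.446 med 0.471
  front y -0.21 n51 minx 0.448 med 0.470
  front y -0.20 n39 minx 0.451 med 0.498
  front y -0.19 n29 minx 0.474 med 0.501
  front y -0.18 n24 minx 0.474 med 0.499
  front y -0.17 n30 minx 0.477 med 0.499
  front y -0.16 n5 minx 0.479 med 0.481
 col [ 0.685 -0.265] 221
 knob 0.88 [ 0.451 -0.215  0.045]
 knob 0.45 [0.571 0.185 0.045]
 btn 0.4 [ 0.56  -0.243  0.107]
```

View pics/crop1.png

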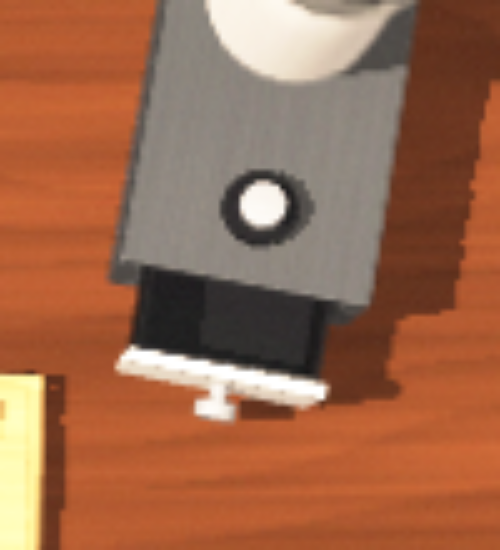

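The crop shows the drawer out, the white knob at crop (215,405), and the button at crop (262,203). From the clouds:
- **Grinder:** yaw is about -0.21 and the front middle is about (0.518,-0.228). The column and button agree with the given sizes.
- **Drawer:** it stands out about 55 mm.
- **Canister:** it is at (0.576,0.196) with yaw about 0.
- **Lid:** its angle is about 1.64.

I'll push the drawer first.

send_rows(increments=[[0, 0, -0.052, 1.5, 3.0, 0, 255], [0, 0, -0.052, 1.5, 3.0, 0, 255], [0, 0, -0.052, 1.5, 3.0, 0, 255], [0, 0, -0.052, 1.5, 3.0, 0, 255], [0, 0, -0.052, 1.5, 3.0, 0, 255], [0, 0, -0.052, 1.5, 3.0, 0, 255], [0, 0, -0.052, 1.5, 3.0, 0, 255], [0, 0, -0.052, 1.5, 3.0, 0, 255], [0, 0, -0.052, 1.5, 3.0, 0, 255], [0, 0, -0.052, 1.5, 3.0, 0, 255]], force=40)

```text
t: 2.33
position: [0.3543, -0.342, 0.2426]
eef_rot: [3.141, -0.001, -0.216]
force: [0.4, 0.3, -0.1]
finger_gap: -0.0002
```

send_rows(increments=[[0, 0, 0, 1.3, 2.7, -1, 255], [0, 0, 0, 1.3, 2.7, -1, 255], [0, 0, 0, 1.3, 2.7, -1, 255], [0, 0, 0, 1.3, 2.7, -1, 255], [0, 0, 0, 1.2, 2.7, -2, 255], [0, 0, 0, 0, 0, -2, 255], [0, 0, 0, 0, 0, -2, 255], [0, 0, 0, 0, 0, -2, 255], [0, 0, 0, 0, 0, 0, 255], [0, 0, 0, 0, 0, 0, 255]])

```text
t: 3.17
position: [0.4173, -0.2079, 0.1217]
eef_rot: [-3.14, 0.002, -0.213]
force: [-1.3, 0.1, -0.1]
finger_gap: -0.0003
```

send_rows(increments=[[0, 0, 0, 0, 0, -2, 255], [0, 0, 0, 0, 0, -2, 255], [0, 0, 0, 0, 0, -2, 255], [0, 0, 0, 0, 0, -1.4, 255], [0, 0, 0, 0, 0, 0, 255], [0, 0, 0, 0.98, -0.21, 0, 255], [0, 0, 0, 0.98, -0.21, 0, 255], [0, 0, 0, 0.98, -0.21, 0, 255], [0, 0, 0, 0, 0, 0, 255]])

```text
t: 3.92
position: [0.4505, -0.2164, 0.0504]
eef_rot: [3.14, -0.005, -0.213]
force: [-0.6, 0.6, -0.1]
finger_gap: 0.0002
```

send_rows(increments=[[0, 0, 0, 0.98, -0.21, 0, 255], [0, 0, 0, 0.98, -0.21, 0, 255], [0, 0, 0, 0.49, -0.1, 0, 255]])

```text
t: 4.17
position: [0.4733, -0.2203, 0.0488]
eef_rot: [3.141, -0.001, -0.213]
force: [-2.6, -0.3, 1.5]
finger_gap: -0.0002
```

Run:
```python
from h import *
print(observe()["position"],observe()["force"])
c=capture("scene"); save(c,"s2"); cv2.imwrite("pics/crop2.png",cv2.resize(c["image"][110:230,230:370,::-1],None,fx=5,fy=5))
```

```text
[ 0.47326773 -0.22034223  0.04884083] [-2.60580235 -0.3480481   1.46129701]
```

View pics/crop2.png

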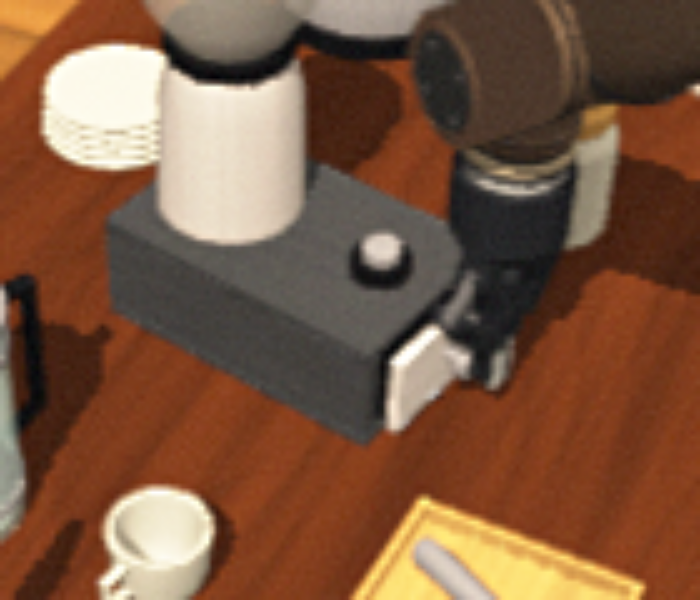

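The crop shows the fingers on the knob and the panel nearly home, about 15 mm short. I'll continue in small steps.

send_rows(increments=[[0, 0, 0, 0.49, -0.1, 0, 255], [0, 0, 0, 0.49, -0.1, 0, 255], [0, 0, 0, 0.39, -0.08, 0, 255], [0, 0, 0, 0.2, -0.04, 0, 255], [0, 0, 0, 0, 0, 0, 255]])

```text
t: 4.63
position: [0.4878, -0.2232, 0.0482]
eef_rot: [-3.142, -0.0, -0.213]
force: [-0.2, -0.2, -0.5]
finger_gap: 0.0003
```

send_rows(increments=[[0, 0, 0, 0.2, -0.04, 0, 255], [0, 0, 0, 0.2, -0.04, 0, 255], [0, 0, 0, 0, 0, 0, 255]])

```text
t: 4.88
position: [0.488, -0.2232, 0.0482]
eef_rot: [-3.141, 0.011, -0.211]
force: [-13.9, 0.7, 11.3]
finger_gap: 0.0001
```

send_rows(increments=[[0, 0, 0, -1.47, 0.31, 0, 255], [0, 0, 0, -1.47, 0.31, 0, 255], [0, 0, 0, 0, 0, 3, 255], [0, 0, 0, 0, 0, 4, 255], [0, 0, 0, 0, 0, 4, 255], [0, 0, 0, 0, 0, 4, 255], [0, 0, 0.05, 0, 1, 4, 255], [0, 0, 0.05, 0, 2, 4, 255], [0, 0, 0.05, 0, 3, 3, 255], [0, 0, 0.06, 0, 3, 0, 255]])

```text
t: 5.72
position: [0.4652, -0.1307, 0.3141]
eef_rot: [3.134, -0.015, -0.003]
force: [0.8, -0.1, 0.3]
finger_gap: -0.0005
```

send_rows(increments=[[0, 0, 0, 0.5, 3, 0, 255], [0, 0, 0, 1, 3, 0, 255], [0, 0, 0, 2, 3, 0, 255], [0, 0, 0, 2, 3, 0, 255], [0, 0, 0, 2, 3, 0, 255], [0, 0, 0, 2, 3, 0, 255], [0, 0, 0, 2, 3, 0, 255], [0, 0, 0, 2, 3, 0, 255], [0, 0, 0, 2, 3, 0, 255], [0, 0, 0, 0, 0, 0, 255]])

```text
t: 6.55
position: [0.6193, 0.1451, 0.3041]
eef_rot: [-3.139, -0.002, 0.001]
force: [-0.6, -1.0, 0.3]
finger_gap: 0.0001
```

Run:
```python
from h import *
np.set_printoptions(precision=3,suppress=True)
print(observe()["position"],observe()["eef_rot"],observe()["force"])
for n in ["scene","top"]:
    c=capture(n); p=cloud(c); f=np.array([.518,-.228]); d=np.array([.978,-.208])
    q=p[(p[:,2]>.02)&(p[:,2]<.065)]; a=(q[:,:2]-f)@d; l=(q[:,:2]-f)@np.array([.208,.978])
    k=(abs(l)>.02)&(abs(l)<.05)&(abs(a)<.09); k2=(abs(l)>.06)&(abs(l)<.07)&(abs(a)<.03); print(n,"panel",k.sum(),np.percentile(a[k],[2,10,50]),"base front",k2.sum(),np.percentile(a[k2],[2,10,50]) if k2.any() else None)
    l=p[(np.hypot(p[:,0]-.65,p[:,1]-.2)<.1)&(p[:,2]>.15)&(p[:,2]<.27)]; l=l[abs(l[:,0]-np.median(l[:,0]))<.01]; print(" lid",l[:,0].mean(),l[:,2].max(),l[:,0].max())
c=capture("scene"); save(c,"s3")
```

```text
[0.619 0.145 0.304] [-3.139 -0.002  0.001] [-0.608 -1.046  0.304]
scene panel 92 [-0.004 -0.002 -0.002] base front 89 [-0.003 -0.002  0.004]
 lid 0.6404512330751778 0.24714257716553667 0.6494930932265228
top panel 55 [0.001 0.001 0.001] base front 19 [0.001 0.001 0.001]
 lid 0.646608364872459 0.23180280787418517 0.650315755549834
```

View pics/s3.png

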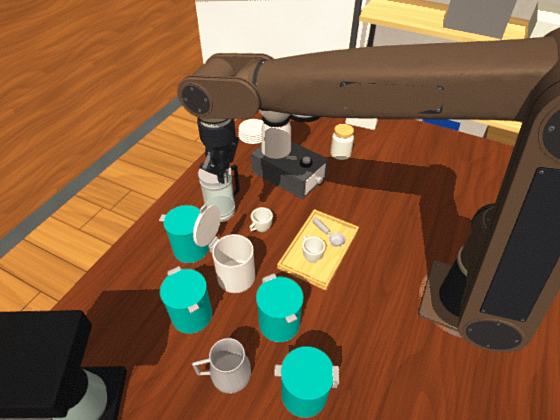

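The picture shows the drawer flush with the base, and the cloud puts both fronts at the same plane within 1 mm. The canister and its lid are unmoved. Now I'll go behind the lid.

send_rows(increments=[[0, 0, 0, 2.2, 1.7, 0, 255], [0, 0, 0, 2.2, 1.7, 0, 255], [0, 0, 0, 2.2, 1.7, 0, 255], [0, 0, 0, 0, 0, -2, 255], [0, 0, 0, 0, 0, -3, 255], [0, 0, 0, 0, 0, -2, 255], [0, 0, 0, 0, 0, -1.5, 255], [0, 0, 0, 0, 0, 0, 255]])

```text
t: 7.37
position: [0.6809, 0.1898, 0.2155]
eef_rot: [3.141, 0.007, -0.005]
force: [-0.2, -1.1, -1.3]
finger_gap: -0.0002
```

send_rows(increments=[[0, 0, 0, -1.3, 0.3, 0.2, 255], [0, 0, 0, -1.3, 0.3, 0.2, 255], [0, 0, 0, -1.15, 0, 0, 255], [0, 0, 0, -1.15, 0, 0, 255], [0, 0, 0, -1.1, 0, -0.3, 255], [0, 0, 0, -1.1, 0, -0.4, 255], [0, 0, 0, -1.0, 0, -0.6, 255], [0, 0, 0, -1.0, 0, -0.6, 255], [0, 0, 0, 0, 0, 0, 255]])

```text
t: 8.12
position: [0.5909, 0.1969, 0.2061]
eef_rot: [-3.141, -0.001, -0.004]
force: [0.3, 0.1, -0.6]
finger_gap: -0.0
```

Run:
```python
from h import *
print(observe()["position"],observe()["force"])
c=capture("scene"); save(c,"s4"); cv2.imwrite("pics/crop4.png",cv2.resize(c["image"][150:310,140:320,::-1],None,fx=3.5,fy=3.5))
```

```text
[0.59093839 0.19694023 0.20610494] [ 0.347798    0.14874006 -0.64435226]
```

View pics/crop4.png

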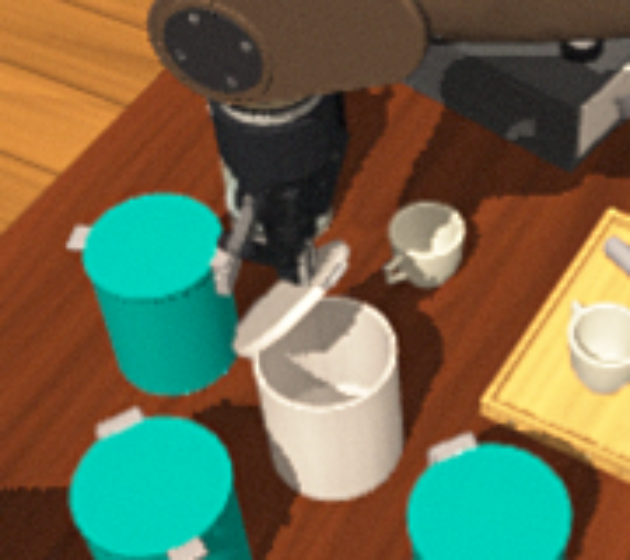

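The crop shows the lid swung about halfway with the fingertips behind it, and the canister still upright in place. I'll continue down the arc.

send_rows(increments=[[0, 0, 0, -0.8, 0, -1.1, 255], [0, 0, 0, -0.8, 0, -1.2, 255], [0, 0, 0, -0.6, 0, -1.0, 255], [0, 0, 0, -0.5, 0, -1.0, 255], [0, 0, 0, -0.3, 0, -1.0, 255], [0, 0, 0, -0.2, 0, -0.7, 255], [0, 0, 0, 0, 0, -0.3, 255], [0, 0, 0, 0, 0, 0, 255]])

```text
t: 8.83
position: [0.5597, 0.1972, 0.1409]
eef_rot: [3.141, 0.002, -0.003]
force: [-1.3, -0.2, 0.1]
finger_gap: 0.0001
```

send_rows(increments=[[0, 0, 0, 0, 0, -0.2, 255], [0, 0, 0, 0, 0, -0.2, 255], [0, 0, 0, 0, 0, 0, 255]])

```text
t: 9.08
position: [0.5609, 0.1974, 0.14]
eef_rot: [-3.142, -0.001, -0.003]
force: [-2.2, 0.1, 5.3]
finger_gap: 0.0002
```

send_rows(increments=[[0, 0, 0, 0, 0, -0.2, 255], [0, 0, 0, 0, 0, 0, 255]])

```text
t: 9.25
position: [0.561, 0.1975, 0.1398]
eef_rot: [3.141, -0.001, -0.003]
force: [-6.9, -1.0, 12.4]
finger_gap: 0.0
```

send_rows(increments=[[0, 0, 0, 0, 0, 2, 255], [0, 0, 0, 0, 0, 4, 255], [0, 0, 0, 0, 0, 4, 255], [0, 0, 0, 0, -1, 4, 255], [0, 0, 0, 0, -3, 3, 255], [0, 0, 0, 0, -4, 0, 255], [0, 0, 0, 0, -4, 0, 255], [0, 0, 0, 0, -4, 0, 255], [0, 0, 0, 0, -4, 0, 255], [0, 0, 0, 0, 0, 0, 255]])

```text
t: 10.08
position: [0.5604, -0.0082, 0.3063]
eef_rot: [3.138, -0.002, -0.01]
force: [-0.4, -0.1, -0.1]
finger_gap: 0.0001
```

Run:
```python
from h import *
np.set_printoptions(precision=4,suppress=True)
print(observe()["position"],observe()["force"])
for n in ["scene","top"]:
    c=capture(n); p=cloud(c)
    l=p[(np.hypot(p[:,0]-.576,p[:,1]-.196)<.05)&(p[:,2]>.1)&(p[:,2]<.2)]
    m=l.mean(0); nr=np.linalg.svd(l-m)[2][2]; print(n,len(l),m,nr)
    w=p[(np.hypot(p[:,0]-.576,p[:,1]-.196)<.07)&(p[:,2]>.123)&(p[:,2]<.2)]; print(" disc bounds",w.min(0),w.max(0))
    b=p[(np.hypot(p[:,0]-.559,p[:,1]+.237)<.014)&(p[:,2]>.09)&(p[:,2]<.13)]; h=b[b[:,2]>np.median(b[:,2])-.002]; print(" btn",len(b),h.mean(0),np.percentile(b[:,2],[50,90]))
    for mk in mark_of("start_button_top",c)[:1]: print(mk["conf"],at_height(c,*mk["location"],.107))
    if n=="scene": save(c,"s5")
```

```text
[ 0.5604 -0.0082  0.3063] [-0.4024 -0.1069 -0.0759]
scene 969 [0.5755 0.1972 0.1273] [-0.0002  0.0003  1.    ]
 disc bounds [0.5089 0.1436 0.123 ] [0.639  0.2514 0.1315]
 btn 40 [ 0.5564 -0.2349  0.1061] [0.1048 0.108 ]
0.4 [ 0.5593 -0.2404  0.107 ]
top 1048 [0.5756 0.1956 0.1301] [-0.0049 -0.0054  1.    ]
 disc bounds [0.5118 0.1429 0.123 ] [0.6399 0.2485 0.1402]
 btn 86 [ 0.5604 -0.2367  0.1088] [0.1072 0.1116]
0.46 [ 0.5636 -0.2456  0.107 ]
```

View pics/s5.png

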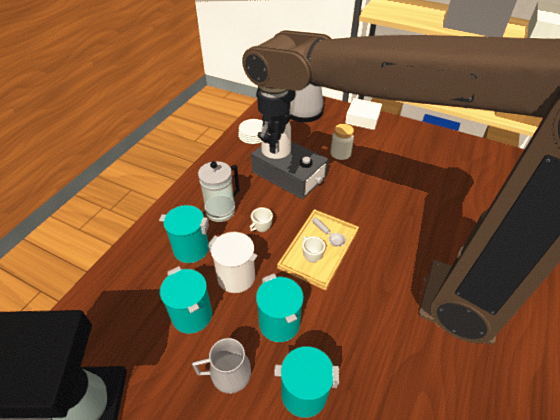

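The picture shows the lid closed on the canister at (235,262), and the cloud gives a flat top at about 0.128–0.130 m, so it is shut. The canister hasn't moved and the drawer is flush. Next is the button at about (0.559,-0.237), with its top at about z 0.107.

send_rows(increments=[[0, 0, -0.03, 0, -3, 0, 255], [0, 0, -0.03, 0, -3, 0, 255], [0, 0, -0.03, 0, -3, 0, 255], [0, 0, -0.03, 0, -3, 0, 255], [0, 0, -0.03, 0, -3, 0, 255], [0, 0, -0.03, 0, -3, 0, 255], [0, 0, -0.03, 0, -3, 0, 255], [0, 0, 0, -0.2, -1.8, 0, 255], [0, 0, 0, 0, 0, -3, 255], [0, 0, 0, 0, 0, -3, 255]])

```text
t: 11.12
position: [0.5601, -0.2306, 0.2477]
eef_rot: [3.14, -0.006, -0.213]
force: [-0.4, -1.1, -0.8]
finger_gap: 0.0
```

send_rows(increments=[[0, 0, 0, 0, 0, -3, 255], [0, 0, 0, 0, 0, -3, 255], [0, 0, 0, 0, 0, -3, 255], [0, 0, 0, 0, 0, -2, 255], [0, 0, 0, 0, 0, 0, 255]])

```text
t: 11.53
position: [0.5557, -0.2264, 0.1295]
eef_rot: [-3.138, 0.01, -0.211]
force: [-0.8, 0.5, -0.1]
finger_gap: -0.0002
```

send_rows(increments=[[0, 0, 0, 0.2, -1, 0, 255], [0, 0, 0, 0, 0, -0.5, 255], [0, 0, 0, 0, 0, -0.5, 255], [0, 0, 0, 0, 0, 0, 255]])

```text
t: 11.87
position: [0.5606, -0.2404, 0.1263]
eef_rot: [3.141, -0.001, -0.213]
force: [-1.0, 0.7, -0.2]
finger_gap: 0.0005
```

Run:
```python
from h import *
print(observe()["position"],observe()["force"])
c=capture("scene"); save(c,"s6"); cv2.imwrite("pics/crop6.png",cv2.resize(c["image"][100:220,230:370,::-1],None,fx=5,fy=5))
```

```text
[ 0.56064978 -0.24037249  0.12627054] [-0.98969554  0.66199015 -0.19387521]
```

View pics/crop6.png

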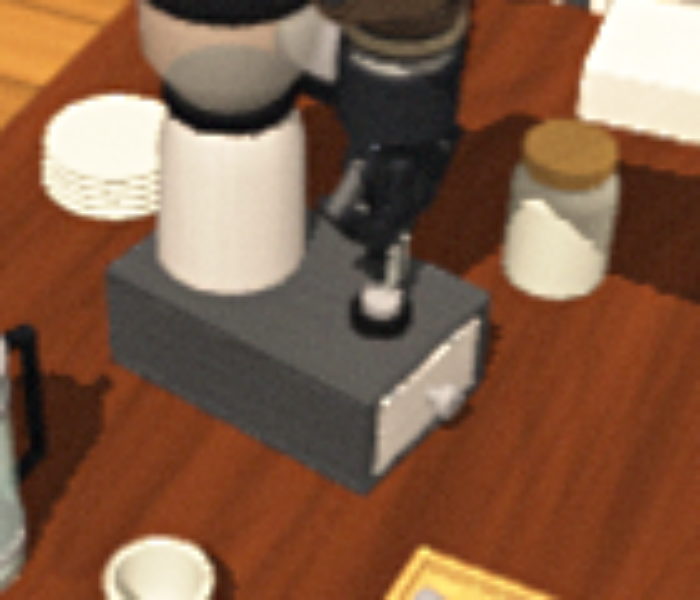

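The crop shows the closed fingertips right above the button, and the drawer flush. I'll centre a few millimetres and press in small steps.

send_rows(increments=[[0, 0, 0, -0.1, 0.3, 0, 255], [0, 0, 0, 0, 0, 0, 255], [0, 0, 0, 0, 0, -0.3, 255], [0, 0, 0, 0, 0, 0, 255]])

```text
t: 12.25
position: [0.5589, -0.2369, 0.1223]
eef_rot: [-3.141, 0.0, -0.213]
force: [0.1, -0.6, 0.4]
finger_gap: 0.0002
```

send_rows(increments=[[0, 0, 0, 0, 0, -0.3, 255], [0, 0, 0, 0, 0, 0, 255], [0, 0, 0, 0, 0, 0, 255]])

```text
t: 12.5
position: [0.5589, -0.2371, 0.1191]
eef_rot: [-3.141, 0.001, -0.213]
force: [0.4, -0.3, -0.7]
finger_gap: 0.0002
```

send_rows(increments=[[0, 0, 0, 0, 0, -0.3, 255], [0, 0, 0, 0, 0, 0, 255], [0, 0, 0, 0, 0, 0, 255]])

```text
t: 12.75
position: [0.5593, -0.2373, 0.1168]
eef_rot: [3.141, -0.0, -0.213]
force: [-1.0, 0.1, 1.5]
finger_gap: -0.0001
```

send_rows(increments=[[0, 0, 0, 0, 0, -0.2, 255], [0, 0, 0, 0, 0, 0, 255], [0, 0, 0, 0, 0, 0, 255]])

```text
t: 13.0
position: [0.5593, -0.2373, 0.1149]
eef_rot: [3.141, -0.001, -0.213]
force: [-0.7, 0.2, 2.4]
finger_gap: -0.0002
```

Contact started around TCP z 0.118 and the spring force is rising, so full travel should be near 0.112.

send_rows(increments=[[0, 0, 0, 0, 0, -0.3, 255], [0, 0, 0, 0, 0, 0, 255], [0, 0, 0, 0, 0, 0, 255]])

```text
t: 13.25
position: [0.5594, -0.2374, 0.1121]
eef_rot: [3.141, -0.001, -0.213]
force: [0.5, 0.5, 4.6]
finger_gap: -0.0002
```

send_rows(increments=[[0, 0, 0, 0, 0, -0.2, 255], [0, 0, 0, 0, 0, 0, 255], [0, 0, 0, 0, 0, 0, 255]])

```text
t: 13.5
position: [0.5595, -0.2374, 0.1119]
eef_rot: [3.141, -0.0, -0.213]
force: [-4.2, 1.9, 12.5]
finger_gap: -0.0001
```

The button bottomed out at 0.112 after about 6 mm, and the force jumped from 4.6 to 12.5 N. I'll release it and retreat.

send_rows(increments=[[0, 0, 0, 0, 0, 1, 255], [0, 0, 0, 0, 0, 2, 255], [0, 0, 0, 0, 0, 4, 255], [0, 0, 0, 0, 0, 4, 255], [0, 0, 0, 0, 0, 4, 255], [0, 0, 0, -1, 2, 4, 255], [0, 0, 0, -1, 3, 2, 255], [0, 0, 0, -1, 3, 0, 255], [0, 0, 0, 0, 3, 0, 255], [0, 0, 0, 0, 0, 0, 255]])

```text
t: 14.33
position: [0.5293, -0.1248, 0.316]
eef_rot: [-3.139, 0.0, -0.209]
force: [-0.8, -0.2, 0.2]
finger_gap: -0.0001
```

Run:
```python
from h import *
np.set_printoptions(precision=4,suppress=True)
print(observe()["position"],observe()["force"])
for n in ["scene","top"]:
    c=capture(n); p=cloud(c); f=np.array([.518,-.228]); d=np.array([.978,-.208])
    l=p[(np.hypot(p[:,0]-.576,p[:,1]-.196)<.05)&(p[:,2]>.1)&(p[:,2]<.2)]; print(n,"lid",l.mean(0),np.linalg.svd(l-l.mean(0))[2][2])
    b=p[(np.hypot(p[:,0]-.559,p[:,1]+.237)<.014)&(p[:,2]>.09)&(p[:,2]<.13)]; print(" btn",np.percentile(b[:,2],[50,90]))
    q=p[(p[:,2]>.02)&(p[:,2]<.065)]; a=(q[:,:2]-f)@d; s=abs((q[:,:2]-f)@np.array([.208,.978])); k=(s>.02)&(s<.05)&(abs(a)<.09); k2=(s>.06)&(s<.07)&(abs(a)<.03); print(" panel/front",np.percentile(a[k],[2,10]),np.percentile(a[k2],[2,10]) if k2.any() else None)
    save(c,n+"7")
```

```text
[ 0.5293 -0.1248  0.316 ] [-0.7576 -0.1569  0.2271]
scene lid [0.5756 0.1971 0.1272] [-0.0007  0.0002 -1.    ]
 btn [0.1041 0.1076]
 panel/front [-0.0035 -0.0029] [-0.0034 -0.0015]
top lid [0.5754 0.1955 0.13  ] [-0.0137 -0.0057  0.9999]
 btn [0.0994 0.1079]
 panel/front [0.0008 0.0012] [0.0006 0.0009]
```

View pics/scene7.png

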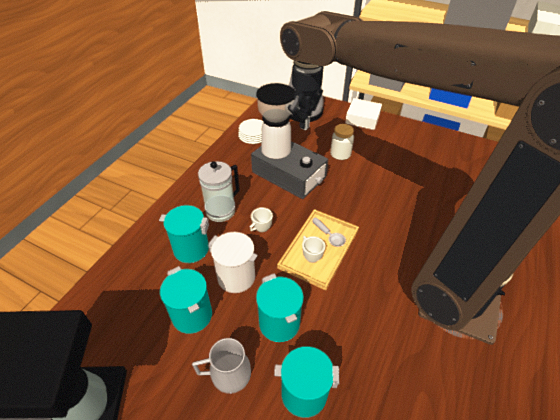

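The picture shows the lid shut at (235,245), the drawer flush at (316,180), the button up at (306,160), the arm clear and the bystanders in place.

```bash
python3 -c "
from cell import *
print(job_done())"
```

```text
the job is handed in; nothing more can be done
None
```

The drawer and the lid are both shut and the start button has been pressed and released. I handed the job in at about 14.5 s, with the arm clear of everything.

- **Drawer:** I pushed it in by its knob until it stopped at about 14 N. In the last camera check its front was flush with the grinder's base to within about 1 mm.
- **Lid:** I swung it over from behind and pressed it down with about 12 N. It now lies flat with its top at 0.127–0.130 m, where 0.129 m was expected. The canister's measured position didn't change by more than about 1 mm.
- **Start button:** I pressed it after both were shut. It went down about 6 mm and stopped, with the force jumping from 4.6 N to 12.5 N, and then I let it go.
- **Other things:** The final picture shows the cups, tray, jugs, jar and turquoise look-alikes where they were.

One check disagreed. After release, the scene camera put the button back at its earlier height (0.108 m). The top camera read it 4–8 mm lower than before (0.099–0.108 m against 0.107–0.112 m). I put that down to the arm partly blocking its view, but did not confirm it. The final picture shows the button up.

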